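# Clamp a small leaded panel, to the first click

### The arm

A 6-joint arm with a two-finger parallel gripper is mounted at the origin on the work surface. World frame = base frame: x ahead of the robot, y to its left, z up, the work surface at z = 0. Lengths are in mm, angles in rad, forces in N, time in s.
With the tool pointing down it reaches from about 300 to 775 mm from the base axis. Payload 14.6 kg.
Tool frame: the origin (TCP) lies midway between the tips of the shut fingers; the grasp point (between the pads) lies manip.grasp_offset behind it (manip.grasp_offset is the distance from the TCP to the grasp point, in mm); z points along the fingers, y is the line along which they close (so a half turn about z gives the same grasp; the last joint's range is limited). The gripper opens to 85 mm and grips with 20 to 120 N. Pads are 22 mm wide; open, the fingers measure 114 mm over their backs; the gripper's body (76 mm by 85 mm) begins 54 mm behind the grasp point. The pads swing forward as they close: fully open they stand 13 mm farther back than shut.
Start: joints at [1.043, 0.3, 1.521, -0, 1.321, -0.067], TCP at [244.562, 492.625, 231.281] pointing down, gripper open.
Joint ranges: [-3.03, 3.03], [-0.79, 2.21], [0.23, 2.52], [-1.04, 4.18], [0, 3.07], [-2.55, 2.55]. Speed limits (rad/s): [2.22, 2.22, 2.57, 3.14, 3.14, 3.14].

### API

Orientations are given as a 3x3 rotation matrix whose columns are the frame's x, y, z axes.
In Python, from rig import manip gives the robot as it stands. The module is installed in compiled form; this text tells all that it offers.
- The arm moves only by the shell command python3 -m jog 'ROWS' [FORCE]. ROWS is JSON, one flat list of numbers, 7 for each row, row after row: the shift along the tool's x, y, z in m, then the turn, a rotation vector about the tool's x, y, z in rad, then the closure, from -1 (fully open) to 1 (shut). In form: [dx, dy, dz, wx, wy, wz, fingers, dx, dy, dz, wx, wy, wz, fingers, ...]. A call has 1 to 10 rows; each row shifts and turns the commanded pose from where the row before left it, along the tool's axes as they then stand; what a row does not reach is not made up. A row lasts 1/10 s, in which the tool goes at most 50 mm and 8.59 degrees, less where a joint would pass 70% of its speed; a pose out of reach is approached as far as the arm can. A call with a gripper value outside its range is refused whole. The fingers move at their own pace and stop on an object; FORCE is the grip in N (left out, the last holds). Time passes only in rows, so rows that do not move let the fingers close. It gives the time, the measured TCP pose, the force, the opening and the grip force at its end, in the units of the state.
- manip.observe(): the state, without advancing time (a new reading comes with each control period).
- manip.camera(name): name is "side" or "top" or "wrist"; returns a dict with "color" (400x640x3 uint8, blue, green, red), "mtx" (3x3 intrinsics, pixels), "dist" ([k1, k2, p1, p2, k3] as OpenCV has them; the pictures are not rectified), "T" (4x4, takes a point from camera to world coordinates). Camera axes: x right, y down, z forward; pixel columns grow to the right and rows downward; lengths in mm; the calibration is good to about 2 mm. A picture is of the moment at which its call begins. There is no depth.
- manip.finish_job(): hands the job in; it is judged then, once.
Trained networks look in the newest picture that a camera, given by its name, has taken for a name from the list of things; names that differ only in an ending like _2 or _b are one class to them, and where a whole thing is asked for, a point or a joint stands for the part that bears it (a point fixed in the world has none). Each returns a list of dicts, best first, with "confidence" (0 to 1); they miss things now and then, are a little off and sometimes report something else, mostly with a low value. They report only what shows in the picture. A call takes as long as a camera call. They do not tell look-alikes from the thing itself.
- manip.silhouettes(camera, query): "region" (400x640 bool, what is visible of it).
- manip.spot_point(camera, query): "point" ([x, y, z] in mm, in world coordinates, good to about 4 mm: a listed point, or the origin of a listed thing).
The state is a dict: "clock": time; "q": joint angles; "qvel": joint speeds; "tau": joint torques, N m; "eef_pos": TCP position; "orientation": TCP orientation; "contact_force": force on the tool from outside, world axes, zero at the start; "wrist_torque": the same for the moment, N m; "gripper_width": finger opening in mm; "gripper_force": force on a finger pad.
Only numpy, scipy, OpenCV 4.12 (cv2) and the standard library are available. Lean on these libraries where they do the work, as an engineer would, in place of code of your own. Each camera call takes 0.05 s, during which the arm holds its last target. There are 200 camera calls.

### The job

Lay the small framed glass panel flat on the bed of the panel clamp, lengthways along its midline, between the wooden stop and the steel jaw, and let go of it. Then turn the clamp's lever clockwise (seen from above) until its slip clutch clicks once: stop at that first click, since a second one could crack the glass, and leave the panel held between jaw and stop. Do not disturb the other things on the bench.

Things in the scene. Friction and masses are not known exactly. Their poses are not given: they have to be found in the camera images.
- panel: loose framed leaded-glass panel, 130 mm long (own x) x 60 mm wide (own y) x 16 mm thick, 0.2 to 0.4 kg; three panes in a grey metal frame, a solid block for handling. Origin at the centre of its underside, z up. Either end may go first.
- clamp: panel clamp fixed to the bench, clamping along its own y. Wooden bed 100 mm wide (x), top 15 mm over the bench, from y = -120 to +220 mm; thin metal strips at x = +-42 mm are flat decoration. Origin on the bench under the bed's midline. The panel lies lengthways along y, middle within 10 mm of x = 0. Gearbox 85 x 90 mm at y = 125 to 215 mm, 72 mm high over the bench.
- pivot (a point): top of the lever's vertical pivot, 93 mm over the bench, on the gearbox (at x = 0, y = +170 mm of the clamp).
- stop: wooden stop bar, 90 (x) x 20 (y) x 22 mm, fixed across the bed; its place along the bed differs from case to case. Origin at the centre of its underside, on the bed; its face towards the panel is 10 mm from the origin, on the clamp's +y side.
- jaw: steel jaw, 70 mm wide (x), 20 mm thick, 23 mm tall over the bed. Origin at bed height in the middle of its face towards the panel, at y = +90 mm of the clamp at the start. It slides towards the stop (clamp's -y), 30 mm per radian of the pinion. With the panel loaded it has 14 to 38 mm to go until the panel is tight.
- pinion: disc on top of the gearbox that drives the jaw, turning about the pivot; its thin brass pointer, 75 mm long (along its own -x), lies right under the lever until the clutch slips. Origin on the pivot at bench height, z up. Running friction 0.25 N m, which also holds it when let go.
- lever: steel lever joined to the pinion by the slip clutch. Origin on the pivot at bench height; the arm runs along its own -x, 120 mm to the post, 20 mm wide, top 89 mm over the bench. Clockwise from above it takes the pinion along with 2 to 3 N at the post. With the panel tight, the clutch slips: a click leaves the lever at rest 0.26 rad ahead of the pinion, a second one 0.52 rad.
- lever_post (a point): centre of the top of the round black post at the lever's end, 24 mm across, 50 mm tall over the arm, top 139 mm over the bench; at the start on the robot's side. Whole turn 0.7 to 1.7 rad. With the panel tight the push at the post rises to about 8 N over some 10 mm, then collapses to nothing within 3 mm: that is the click, the post jumping ahead by itself. The next comes some 30 mm on.
- putty_knife: bystander, leave alone: putty knife lying down, 180 mm long, 30 mm wide; origin at the centre of its underside
- flux_jar: bystander, leave alone: small jar, 56 mm across, 75 mm tall, standing; origin at the centre of its underside
- solder_spool: bystander, leave alone: metal spool, 60 mm across, 44 mm tall, standing; origin at the centre of its underside
- nail_tray: bystander, leave alone: open steel tray 100 x 70 x 30 mm; origin at the centre of its underside
- glass_offcut: bystander, leave alone: flat piece of glass 60 x 100 x 6 mm; origin at the centre of its underside
- lead_hammer: bystander, leave alone: small hammer lying down; origin at the centre of its underside
Mind the look-alikes: they are no part of the job. Of the things that look like the panel, the smallest one is meant.

How it is judged:
By the outcome, as a careful person would: the job done as asked, in the order asked, and still so for the second after the job is handed in, with the robot touching nothing.
It also fails if it takes over 69 s, if anything falls off the work surface, if the arm or the gripper's body presses on something with over 40 N, if the wrist force passes 120 N, or if a joint passes its speed limit or range.

## Working session

There is one attempt and no reset: what is moved stays moved. The work goes in short steps, Python scripts to look and compute and a shell command to move; the robot and the scene stay as the last step left them, time stands still between calls to the robot, and variables do not carry over. Pictures are saved under pics/ and viewed, at most 10 in all, crops included, and the job is handed in when it is done.

```bash
mkdir -p pics; cat > h.py <<'E'
import numpy as np, cv2
from rig import manip
def ray(c,px,z):
    u=cv2.undistortPoints(np.array([[px]],float),np.array(c["mtx"]),np.array(c["dist"]))[0,0]
    T=np.array(c["T"]);d=T[:3,:3]@[u[0],u[1],1];o=T[:3,3]
    return o+d*(z-o[2])/d[2]
def outline(c,region,z):
    n,l,s,_=cv2.connectedComponentsWithStats(region.astype(np.uint8))
    m=(l==1+np.argmax(s[1:,4])).astype(np.uint8)
    k,_=cv2.findContours(m,0,2);k=max(k,key=cv2.contourArea)
    P=np.array([ray(c,p[0],z)[:2] for p in k],np.float32)
    return cv2.minAreaRect(P),k.reshape(-1,2).mean(0)
E
python3 - <<'E'
from h import *
np.set_printoptions(precision=3,suppress=True)
o=manip.observe();print(manip.grasp_offset,o['orientation'],o['clock'],o['gripper_width'])
top=manip.camera('top');side=manip.camera('side')
cv2.imwrite('pics/t0.png',top['color']);cv2.imwrite('pics/s0.png',side['color'])
for q in ['panel','stop','jaw']:
    for r in manip.silhouettes('top',q):
        print(q,round(r['confidence'],2),outline(top,r['region'],{'panel':16,'stop':37,'jaw':38}[q]))
for q in ['panel','clamp','pivot','stop','jaw','pinion','lever','lever_post','flux_jar','solder_spool','nail_tray','glass_offcut','lead_hammer','putty_knife']:
    for cam in ['top','side']:
        print(q,cam,[(round(r['confidence'],2),np.round(r['point'])) for r in manip.spot_point(cam,q)])
E
```

```text
18.700000000000003 [[-0.896  0.445 -0.001]
 [ 0.445  0.896 -0.001]
 [ 0.    -0.001 -1.   ]] 0.0 85.19144949683886
panel 0.88 (((312.5148620605469, -527.248291015625), (172.36978149414062, 84.93763732910156), 25.256818771362305), array([489.725, 237.422]))
panel 0.8 (((417.13006591796875, -347.364013671875), (134.19285583496094, 65.55455017089844), 18.15590476989746), array([427.53, 202.  ]))
panel 0.58 (((214.820556640625, -287.09112548828125), (85.11529541015625, 173.49984741210938), 70.9808578491211), array([409.227, 272.536]))
stop 0.7 (((584.8246459960938, -145.04530334472656), (20.47715950012207, 91.10469818115234), 77.9532241821289), array([358.069, 145.552]))
jaw 0.66 (((625.1014404296875, 26.406097412109375), (73.34465789794922, 33.20994567871094), 0.2682248651981354), array([299.967, 132.567]))
panel top [(0.88, array([ 219., -289.,   -0.])), (0.76, array([ 312., -531.,    3.])), (0.62, array([ 422., -355.,   -0.]))]
panel side [(0.94, array([ 421., -353.,    1.])), (0.6, array([ 218., -290.,    2.])), (0.58, array([ 315., -533.,    1.]))]
clamp top [(0.89, array([604., -68.
[... 706 characters left out ...]
r top [(0.74, array([ 439., -144.,   -2.]))]
flux_jar side [(0.79, array([ 442., -149.,    2.]))]
solder_spool top [(0.55, array([ 601., -289.,   -2.]))]
solder_spool side [(0.61, array([ 602., -284.,   -1.]))]
nail_tray top [(0.56, array([ 600., -395.,   -3.])), (0.37, array([647.,  93.,  94.]))]
nail_tray side [(0.55, array([609., -71.,   0.]))]
glass_offcut top [(0.65, array([414., 277.,   4.]))]
glass_offcut side [(0.7, array([415., 274.,   4.]))]
lead_hammer top [(0.67, array([587., 386.,   2.])), (0.17, array([644.,  95.,  -4.]))]
lead_hammer side [(0.87, array([587., 380.,   2.]))]
putty_knife top [(0.96, array([452.,  30.,   6.]))]
putty_knife side [(0.79, array([449.,  24.,  -2.]))]
```

View pics/t0.png

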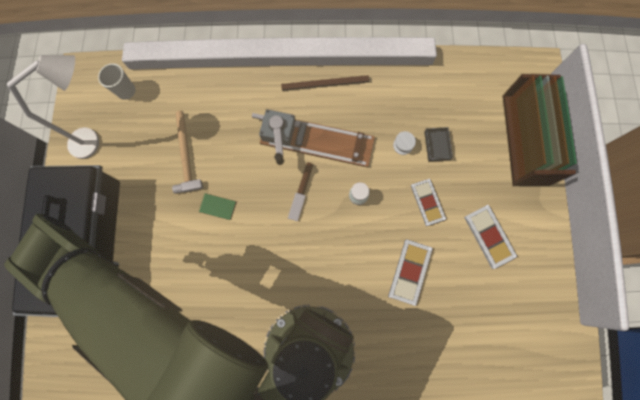

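View pics/s0.png

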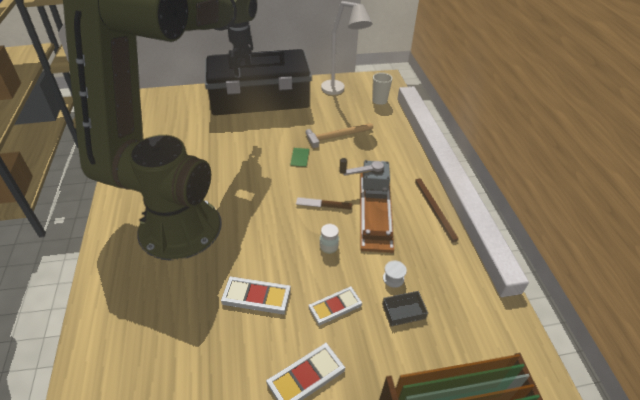

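The top picture shows the three look-alike panels:
- **Pixel (428,202):** outline about 134 x 66 mm.
- **Pixel (490,237):** 172 x 85 mm.
- **Pixel (410,272):** 173 x 85 mm.

The one at (428,202), world about (420,-353), is the smallest and matches 130 x 60 mm. The clamp runs from the stop at pixel (358,146) to the gearbox at (277,123). The lever post is at (279,158). The side view agrees, with the small panel at (335,306).

I'll confirm in an enlarged crop before reaching.

```bash
python3 - <<'E'
import cv2
a=cv2.imread('pics/t0.png');cv2.imwrite('pics/crop.png',cv2.resize(a[95:310,240:530],None,fx=2.7,fy=2.7,interpolation=2))
E
```

```text
(no output)
```

View pics/crop.png

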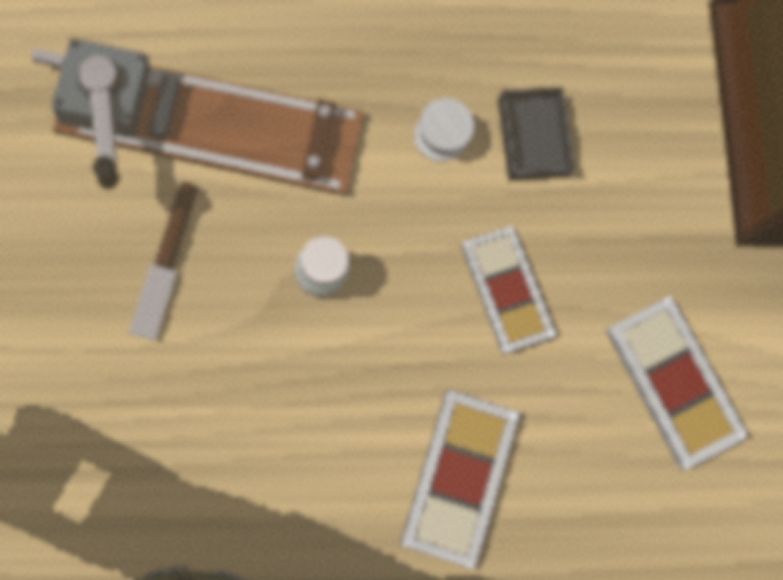

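```bash
python3 -m jog '[-0.034,-0.027,0,0,0,0,-1,-0.034,-0.027,0,0,0,0,-1,-0.034,-0.027,0,0,0,0,-1,-0.034,-0.027,0,0,0,0,-1,-0.034,-0.027,0,0,0,0,-1,-0.034,-0.027,0,0,0,0,-1,-0.034,-0.027,0,0,0,0,-1,-0.034,-0.027,0,0,0,0,-1,-0.034,-0.027,0,0,0,0,-1,-0.034,-0.027,0,0,0,0,-1]'
```

```text
clock: 2.65
eef_pos: [429.5, 97.9, 231.6]
orientation: [[-0.896, 0.445, 0.001], [0.445, 0.896, 0.0], [-0.001, 0.0, -1.0]]
contact_force: [0.7, 0.1, -0.5]
gripper_width: 85.4
gripper_force: 0.0
```

The crop confirms it: the panel at crop (510,290), full picture (428,202), is clearly the smallest of the three. I'll go above it.

```bash
python3 -m jog '[-0.019,-0.041,0,0,0,0,-1,-0.019,-0.041,0,0,0,0,-1,-0.019,-0.041,0,0,0,0,-1,-0.019,-0.041,0,0,0,0,-1,-0.019,-0.041,0,0,0,0,-1,-0.019,-0.041,0,0,0,0,-1,-0.019,-0.041,0,0,0,0,-1,-0.019,-0.041,0,0,0,0,-1,-0.019,-0.041,0,0,0,0,-1,-0.019,-0.041,0,0,0,0,-1]'
python3 -m jog '[0,0,0,0,0,0.147,-1,0,0,0,0,0,0.147,-1,0,0,0,0,0,0.147,-1,0,0,0,0,0,0.147,-1,0,0,0,0,0,0.147,-1,0,0,0,0,0,0.147,-1,0,0,0,0,0,0.147,-1,0,0,0,0,0,0.147,-1]'
python3 -m jog '[0,0,0,0,0,0.147,-1,0,0,0,0,0,0.147,-1,0,0,0,0,0,0.147,-1,0,0,0,0,0,0.147,-1,0,0,0,0,0,0.147,-1,0,0,0,0,0,0.147,-1,0,0,0,0,0,0.147,-1,0,0,0,0,0,0.147,-1]'
python3 - <<'E'
from h import *
c=manip.camera('wrist');cv2.imwrite('pics/w1.png',c['color'])
for r in manip.silhouettes('wrist','panel'):
    print(round(r['confidence'],2),outline(c,r['region'],16),r['region'].sum())
print([(round(r['confidence'],2),np.round(r['point'])) for r in manip.spot_point('wrist','panel')])
E
```

```text
clock: 3.65
eef_pos: [416.5, -354.1, 231.4]
orientation: [[-0.896, 0.445, 0.0], [0.445, 0.896, -0.0], [-0.0, -0.0, -1.0]]
contact_force: [-0.1, 0.3, -0.0]
gripper_width: 85.6
gripper_force: 0.0
clock: 4.45
eef_pos: [416.9, -352.1, 231.3]
orientation: [[0.072, 0.997, 0.0], [0.997, -0.072, -0.0], [-0.0, 0.0, -1.0]]
contact_force: [0.2, 0.2, -0.5]
gripper_width: 85.2
gripper_force: 0.0
clock: 5.25
eef_pos: [416.9, -352.2, 231.3]
orientation: [[0.948, 0.317, 0.0], [0.317, -0.948, -0.0], [0.0, 0.0, -1.0]]
contact_force: [-0.4, 0.0, -0.0]
gripper_width: 85.0
gripper_force: 0.0
0.98 (((227.63973999023438, -294.4410095214844), (79.62281799316406, 161.7315673828125), 71.94635772705078), array([256.30252101, 272.86554622])) 3399
0.85 (((419.9743347167969, -352.35430908203125), (128.92926025390625, 59.76948928833008), 18.070430755615234), array([325.43333333, 168.5       ])) 4628
0.57 (((315.5595397949219, -530.3714599609375), (182.2653350830078, 83.4441146850586), 24.914121627807617), array([412.31313131, 273.        ])) 3571
[(0.78, array([ 423., -352.,    1.])), (0.7, array([ 216., -286.,   -2.])), (0.62, array([ 317., -532.,    2.]))]
```

View pics/w1.png

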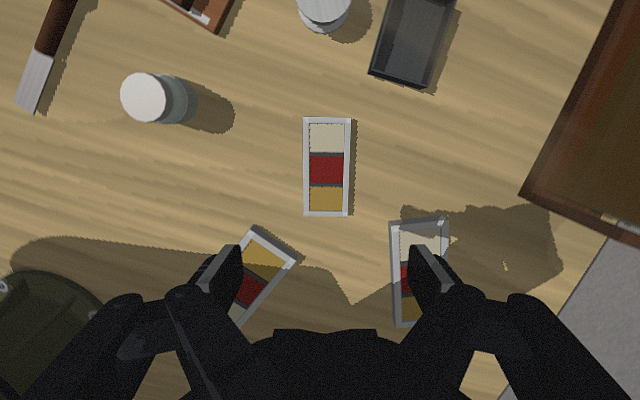

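The picture shows the small panel at pixel (325,168), lined up with the tool, with both fingers well clear of it. It measures 129 x 60 mm at (420,-352), with a yaw of 18.1° against 18.5° for the tool. I'll descend and grip.

```bash
python3 -m jog '[0.003,0.001,0.044,0,0,0,-1,0,0,0.044,0,0,0.007,-1,0,0,0.044,0,0,0,-1,0,0,0.044,0,0,0,-1,0,0,0.030,0,0,0,-1,0,0,0.013,0,0,0,-1,0,0,0.006,0,0,0,-1,0,0,0,0,0,0,-1]' 50
python3 -m jog '[0,0,0,0,0,0,1,0,0,0,0,0,0,1,0,0,0,0,0,0,1,0,0,0,0,0,0,1,0,0,0,0,0,0,1,0,0,0,0,0,0,1,0,0,0,0,0,0,1,0,0,0,0,0,0,1]' 50
```

```text
clock: 6.2
eef_pos: [420.4, -352.4, 6.8]
orientation: [[0.948, 0.318, 0.0], [0.318, -0.948, -0.0], [0.0, 0.001, -1.0]]
contact_force: [-0.0, -0.4, 0.5]
gripper_width: 85.2
gripper_force: 0.0
clock: 7.0
eef_pos: [420.7, -352.7, 8.2]
orientation: [[0.949, 0.317, 0.002], [0.317, -0.949, -0.002], [0.001, 0.002, -1.0]]
contact_force: [-3.5, 2.0, 10.7]
gripper_width: 57.8
gripper_force: 50.8
```

```bash
python3 -m jog '[0,0,-0.010,0,0,0,1,0,0,-0.030,0,0,0,1,0,0,-0.040,0,0,0,1,0,0,-0.040,0,0,0,1,0,0,-0.030,0,0,0,1,0,0,0,0,0,0,1]'
python3 - <<'E'
from h import *
c=manip.camera('wrist');cv2.imwrite('pics/w2.png',c['color'])
o=manip.observe();R=np.array(o['orientation']);p=np.array(o['eef_pos']);print(p,R[:,0])
cy=np.array([54,238.5,0])/np.hypot(54,238.5)
t=np.array([642,93.5,0])-170*cy+8*cy
d=t-p;d[2]=0
print('target',t,'tool delta',R.T@d,'turn',np.arctan2(R[1,0],R[0,0])-np.arctan2(cy[1],cy[0]))
E
```

```text
clock: 7.6
eef_pos: [421.3, -353.2, 161.5]
orientation: [[0.949, 0.317, 0.006], [0.317, -0.949, -0.005], [0.004, 0.007, -1.0]]
contact_force: [0.7, 0.1, -2.2]
gripper_width: 57.8
gripper_force: 54.7
[ 420.53016614 -352.52322864  158.6335878 ] [0.94859609 0.31648351 0.00190779]
target [606.22624428 -64.50075443   0.        ] tool delta [ 267.30493864 -214.44807347   -0.26953833] turn -1.0261146310190448
```

View pics/w2.png

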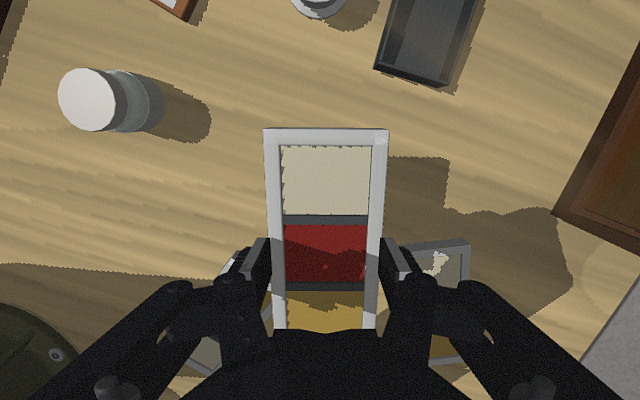

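The panel is held level and square between the fingers at pixel (325,220). I'll carry it to above the bed.

```bash
python3 -m jog '[0.015,-0.012,0,0,0,0,1,0.030,-0.024,0,0,0,0,1,0.030,-0.024,0,0,0,0,1,0.030,-0.024,0,0,0,0,1,0.030,-0.024,0,0,0,0,1,0.030,-0.024,0,0,0,0,1,0.030,-0.024,0,0,0,0,1,0.030,-0.024,0,0,0,0,1,0.030,-0.024,0,0,0,0,1,0.012,-0.010,0,0,0,0,1]'
python3 -m jog '[0,0,0,0,0,-0.147,1,0,0,0,0,0,-0.147,1,0,0,0,0,0,-0.147,1,0,0,0,0,0,-0.147,1,0,0,0,0,0,-0.147,1,0,0,0,0,0,-0.147,1,0,0,0,0,0,-0.144,1,0,0,0,0,0,0,1]'
python3 - <<'E'
from h import *
c=manip.camera('wrist');cv2.imwrite('pics/w3.png',c['color'])
for q in ['stop','jaw','clamp','pivot','panel','lever_post']:
    print(q,[(round(r['confidence'],2),np.round(r['point'],1)) for r in manip.spot_point('wrist',q)])
for q,z in [('stop',37),('jaw',38)]:
    for r in manip.silhouettes('wrist',q): print(q,round(r['confidence'],2),outline(c,r['region'],z))
E
```

```text
clock: 8.65
eef_pos: [606.2, -61.8, 154.7]
orientation: [[0.948, 0.319, -0.002], [0.319, -0.948, 0.001], [-0.002, -0.001, -1.0]]
contact_force: [-1.3, -0.9, -3.5]
gripper_width: 57.5
gripper_force: 54.7
clock: 9.45
eef_pos: [605.0, -65.0, 155.2]
orientation: [[0.219, 0.976, -0.002], [0.976, -0.219, 0.0], [-0.0, -0.002, -1.0]]
contact_force: [-0.7, 0.7, -2.6]
gripper_width: 57.5
gripper_force: 54.7
stop []
jaw [(0.74, array([631.2,  13.4,  15.9]))]
clamp [(0.25, array([ 439.4, -146.6,   -2.4]))]
pivot [(0.31, array([6.433e+02, 9.580e+01, 3.000e-01]))]
panel [(0.67, array([604.3, -63.9, 144.8]))]
lever_post [(0.79, array([529.4,  82.2, 138.1]))]
jaw 0.77 (((629.047119140625, 31.233842849731445), (34.90554428100586, 71.0185317993164), 77.67073822021484), array([332.33333333,  84.47916667]))
jaw 0.49 (((531.3648681640625, 97.16625213623047), (44.29265213012695, 177.00283813476562), 75.54747772216797), array([193.96902655,  25.71681416]))
```

View pics/w3.png

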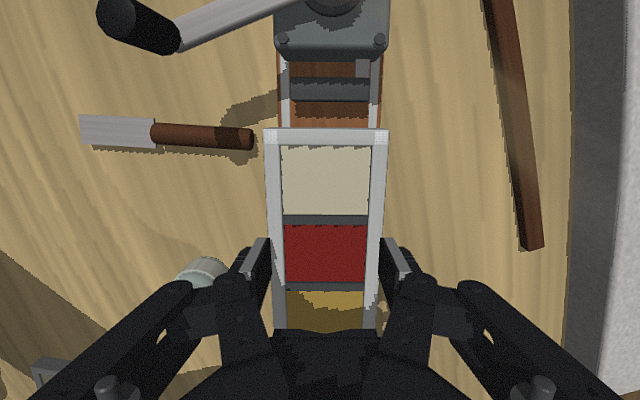

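The wrist view shows the panel over the bed. The jaw is ahead at pixel (330,90), the clamp's midline is near column 330 and the panel's is near 326, and nothing lies under the fingers. I'll correct by 5 mm along and 2 mm across, then lower.

```bash
python3 -m jog '[0.005,0.002,0.020,0,0,0,1,0,0,0.030,0,0,0,1,0,0,0.030,0,0,0,1,0,0,0.025,0,0,0,1,0,0,0.012,0,0,0,1,0,0,0.006,0,0,0,1,0,0,0,0,0,0,1,0,0,0,0,0,0,1]'
```

```text
clock: 10.7
eef_pos: [609.4, -60.3, 34.5]
orientation: [[0.221, 0.975, 0.002], [0.975, -0.221, -0.0], [0.0, 0.002, -1.0]]
contact_force: [-0.2, 0.3, -2.4]
gripper_width: 57.3
gripper_force: 54.7
```

```bash
python3 -m jog '[0,0,0.006,0,0,0,1,0,0,0.003,0,0,0,1,0,0,0,0,0,0,1,0,0,0,0,0,0,1]'
python3 -m jog '[0,0,0.0015,0,0,0,1,0,0,0,0,0,0,1,0,0,0,0,0,0,1]'
```

```text
clock: 11.1
eef_pos: [608.8, -60.2, 24.3]
orientation: [[0.221, 0.975, -0.0], [0.975, -0.221, -0.0], [-0.0, -0.0, -1.0]]
contact_force: [1.2, -0.0, -2.8]
gripper_width: 57.5
gripper_force: 54.7
clock: 11.4
eef_pos: [609.0, -60.2, 23.4]
orientation: [[0.221, 0.975, 0.001], [0.975, -0.221, -0.0], [0.0, 0.001, -1.0]]
contact_force: [-3.3, 0.9, 4.9]
gripper_width: 57.5
gripper_force: 55.8
```

The panel is touching the bed. I'll release and rise 130 mm.

```bash
python3 -m jog '[0,0,0,0,0,0,0,0,0,0,0,0,0,-1,0,0,0,0,0,0,-1,0,0,0,0,0,0,-1,0,0,0,0,0,0,-1,0,0,-0.01,0,0,0,-1,0,0,-0.03,0,0,0,-1,0,0,-0.045,0,0,0,-1,0,0,-0.045,0,0,0,-1]'
python3 -m jog '[0,0,-0.045,0,0,0,-1,0,0,-0.045,0,0,0,-1,0,0,-0.030,0,0,0,-1,0,0,0,0,0,0,-1]'
python3 - <<'E'
from h import *
c=manip.camera('wrist');cv2.imwrite('pics/w4.png',c['color'])
for q in ['stop','jaw','panel','pivot','lever_post']:
    print(q,[(round(r['confidence'],2),np.round(r['point'],1)) for r in manip.spot_point('wrist',q)])
for q,z in [('stop',37),('jaw',38),('panel',31)]:
    for r in manip.silhouettes('wrist',q): print(q,round(r['confidence'],2),outline(c,r['region'],z))
E
```

```text
clock: 12.3
eef_pos: [608.4, -60.2, 154.8]
orientation: [[0.221, 0.975, -0.0], [0.975, -0.221, 0.0], [-0.0, -0.0, -1.0]]
contact_force: [0.3, 0.7, 0.7]
gripper_width: 85.5
gripper_force: 0.0
clock: 12.7
eef_pos: [609.7, -60.3, 278.7]
orientation: [[0.221, 0.975, 0.008], [0.975, -0.221, -0.001], [0.001, 0.008, -1.0]]
contact_force: [-0.0, -0.3, -0.4]
gripper_width: 85.3
gripper_force: 0.0
stop [(0.74, array([ 592.9, -142.1,   13.4]))]
jaw [(0.76, array([628.6,  14.8,  15.4]))]
panel [(0.57, array([611.8, -60.8,  15.3])), (0.16, array([526.7,  82.6, 138.4]))]
pivot [(0.67, array([642.4,  93. ,  91.9]))]
lever_post [(0.85, array([527.1,  84.4, 136.8]))]
stop 0.95 (((588.5230712890625, -141.95608520507812), (25.15317153930664, 89.40343475341797), 77.05256652832031), array([326.1, 223.1]))
jaw 0.57 (((628.4910888671875, 32.156005859375), (33.412567138671875, 68.9524917602539), 80.08414459228516), array([319.48148148,  96.92592593]))
panel 0.89 (((607.4703369140625, -60.26570129394531), (131.40869140625, 59.98782730102539), 76.97210693359375), array([328.        , 171.08333333]))
```

View pics/w4.png

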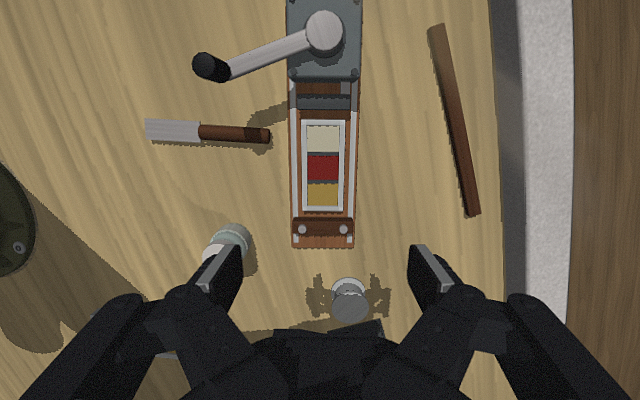

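The panel lies flat on the bed at pixel (323,165), centred between the stop at (325,228) and the jaw at (323,100), and it has been let go. The gaps are about 10 and 14 mm, so the lever should turn about 0.8 rad. The post is at pixel (211,66), world about (526,82).

I'll shut the fingers and come down on the post's -y side, then push along the tool's x axis.

```bash
python3 -m jog '[0.022,-0.026,0,0,0,0,1,0.022,-0.026,0,0,0,0,1,0.022,-0.026,0,0,0,0,1,0.020,-0.025,0,0,0,0,1,0,0,0,0,0,-0.11,1,0,0,0,0,0,-0.11,1,0,0,0,0,0,-0.103,1,0,0,0,0,0,0,1,0,0,0,0,0,0,1]' 60
python3 -m jog '[0,0,0.035,0,0,0,1,0,0,0.040,0,0,0,1,0,0,0.040,0,0,0,1,0,0,0.035,0,0,0,1,0,0,0.020,0,0,0,1,0,0,0,0,0,0,1,0,0,0,0,0,0,1]'
python3 - <<'E'
from h import *
s=manip.camera('side')
print([(round(r['confidence'],2),np.round(r['point'],1)) for r in manip.spot_point('side','lever_post')])
s=s['color'][90:270,280:460];cv2.imwrite('pics/s5.png',cv2.resize(s,None,fx=3.3,fy=3.3,interpolation=2))
E
```

```text
clock: 14.05
eef_pos: [527.3, 46.4, 272.7]
orientation: [[-0.097, 0.995, -0.0], [0.995, 0.097, 0.0], [0.0, -0.0, -1.0]]
contact_force: [-0.1, -0.4, 0.1]
gripper_width: -0.0
gripper_force: 0.0
clock: 14.75
eef_pos: [527.7, 46.4, 103.5]
orientation: [[-0.098, 0.995, 0.0], [0.995, 0.098, 0.0], [-0.0, 0.0, -1.0]]
contact_force: [0.8, -0.8, -0.1]
gripper_width: -0.5
gripper_force: 0.0
[(0.65, array([522.4,  78.5, 135.8]))]
```

View pics/s5.png

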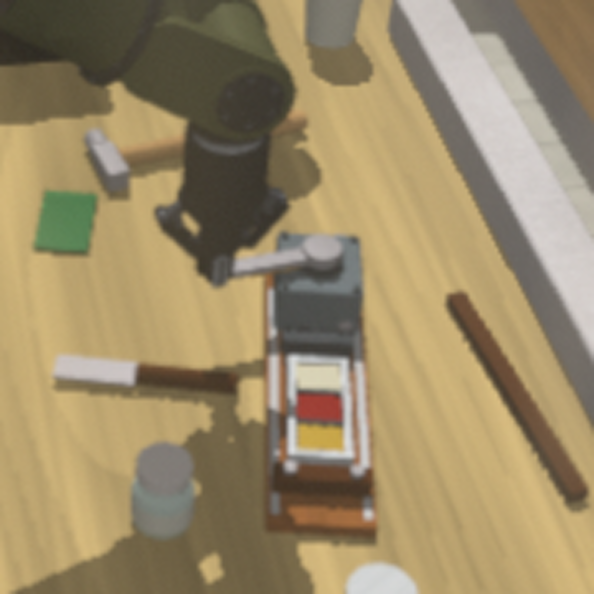

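The side crop shows the shut fingers standing just in front of the post, near crop pixel (222,265), clear of the arm and gearbox. I'll advance to contact.

```bash
python3 -m jog '[0.005,0,0,0,0,0,1,0.004,0,0,0,0,0,1,0.003,0,0,0,0,0,1,0,0,0,0,0,0,1]'
python3 -m jog '[0.003,0,0,0,0,0,1,0.003,0,0,0,0,0,1,0,0,0,0,0,0,1]'
```

```text
clock: 15.25
eef_pos: [526.2, 58.8, 103.1]
orientation: [[-0.1, 0.995, 0.001], [0.995, 0.1, -0.0], [-0.0, 0.001, -1.0]]
contact_force: [-0.5, -0.4, 0.9]
gripper_width: -0.2
gripper_force: 0.2
clock: 15.55
eef_pos: [525.5, 64.7, 102.8]
orientation: [[-0.1, 0.995, -0.0], [0.995, 0.1, 0.0], [0.0, -0.0, -1.0]]
contact_force: [-0.1, -1.1, 0.5]
gripper_width: -0.2
gripper_force: 0.7
```

```bash
python3 -m jog '[0.004,0,0,0,0,0,1,0.006,-0.001,0,0,0,0.05,1,0.006,-0.001,0,0,0,0.05,1,0.006,-0.001,0,0,0,0.05,1]'
python3 - <<'E'
from h import *
for k in ('top','side'):
    c=manip.camera(k);print([(round(r['confidence'],2),np.round(r['point'],1)) for r in manip.spot_point(k,'lever_post')])
o=manip.observe();print(np.round(o['eef_pos'],1),np.round(o['contact_force'],1))
E
```

```text
clock: 15.95
eef_pos: [521.4, 86.5, 102.8]
orientation: [[0.052, 0.999, 0.001], [0.999, -0.052, -0.0], [0.0, 0.001, -1.0]]
contact_force: [1.6, -2.4, -0.2]
gripper_width: 0.1
gripper_force: 1.2
[]
[(0.76, array([526.7, 109.3, 133.7]))]
[521.2  86.2 102.7] [ 0.6 -0.6  0.2]
```

```bash
python3 -m jog '[0.006,-0.001,0,0,0,0.065,1,0.006,-0.001,0,0,0,0.065,1,0.006,-0.001,0,0,0,0.065,1,0.006,-0.001,0,0,0,0.05,1,0.006,-0.001,0,0,0,0.05,1]'
python3 -m jog '[0.003,-0.0005,0,0,0,0.025,1,0.003,-0.0005,0,0,0,0.025,1]'
```

```text
clock: 16.65
eef_pos: [521.7, 116.2, 102.8]
orientation: [[0.339, 0.941, 0.0], [0.941, -0.339, -0.0], [-0.0, 0.0, -1.0]]
contact_force: [0.3, -2.9, -0.0]
gripper_width: 0.1
gripper_force: 1.3
clock: 16.85
eef_pos: [522.9, 122.2, 102.8]
orientation: [[0.385, 0.923, -0.0], [0.923, -0.385, -0.0], [-0.0, 0.0, -1.0]]
contact_force: [0.8, -3.0, 1.3]
gripper_width: -0.0
gripper_force: 1.2
```

Running force is about 3 N, as expected, and the lever has turned about 0.52 rad. From here I'll use small steps and watch the push.

```bash
python3 -m jog '[0.003,-0.0005,0,0,0,0.025,1,0.003,-0.0005,0,0,0,0.025,1,0.003,-0.0005,0,0,0,0.025,1]' | sed -n 1,4p
python3 -m jog '[0.003,-0.0005,0,0,0,0.025,1,0.002,-0.0003,0,0,0,0.017,1]'| sed -n 1,4p
```

```text
clock: 17.15
eef_pos: [525.1, 130.9, 102.8]
orientation: [[0.453, 0.892, -0.0], [0.892, -0.453, -0.0], [-0.0, -0.0, -1.0]]
contact_force: [1.0, -3.6, 0.3]
clock: 17.35
eef_pos: [526.7, 136.0, 102.7]
orientation: [[0.491, 0.871, -0.0], [0.871, -0.491, -0.0], [-0.0, -0.0, -1.0]]
contact_force: [0.0, -3.3, 0.2]
```

```bash
python3 -m jog '[0.002,-0.0003,0,0,0,0.017,1,0.002,-0.0003,0,0,0,0.017,1]'| sed -n 1,4p
python3 -m jog '[0.002,-0.0003,0,0,0,0.017,1,0.002,-0.0003,0,0,0,0.017,1]'| sed -n 1,4p
```

```text
clock: 17.55
eef_pos: [528.1, 139.8, 102.8]
orientation: [[0.52, 0.854, -0.0], [0.854, -0.52, -0.0], [-0.0, -0.0, -1.0]]
contact_force: [0.4, -2.8, 0.6]
clock: 17.75
eef_pos: [529.7, 143.7, 102.7]
orientation: [[0.549, 0.836, -0.0], [0.836, -0.549, -0.0], [-0.0, -0.0, -1.0]]
contact_force: [-0.3, -2.4, 0.5]
```

```bash
python3 -m jog '[0.002,-0.0003,0,0,0,0.017,1,0.002,-0.0003,0,0,0,0.017,1]'| sed -n 2,4p
python3 -m jog '[0.002,-0.0003,0,0,0,0.017,1,0.002,-0.0003,0,0,0,0.017,1]'| sed -n 2,4p
```

```text
eef_pos: [531.4, 147.4, 102.7]
orientation: [[0.577, 0.817, -0.0], [0.817, -0.577, 0.0], [-0.0, -0.0, -1.0]]
contact_force: [-0.1, -2.6, 0.7]
eef_pos: [533.2, 151.0, 102.8]
orientation: [[0.605, 0.796, -0.0], [0.796, -0.605, 0.0], [-0.0, -0.0, -1.0]]
contact_force: [-2.3, -2.1, 0.9]
```

```bash
python3 -m jog '[0.002,-0.0003,0,0,0,0.017,1]'| sed -n 2,4p
python3 -m jog '[0.002,-0.0003,0,0,0,0.017,1]'| sed -n 2,4p
```

```text
eef_pos: [534.2, 152.8, 102.7]
orientation: [[0.618, 0.786, -0.0], [0.786, -0.618, 0.0], [-0.0, -0.0, -1.0]]
contact_force: [-2.7, -1.8, 0.9]
eef_pos: [535.2, 154.6, 102.8]
orientation: [[0.631, 0.775, -0.0], [0.775, -0.631, 0.0], [-0.0, -0.0, -1.0]]
contact_force: [-2.8, -1.3, 2.8]
```

```bash
python3 -m jog '[0.002,-0.0003,0,0,0,0.017,1]'| sed -n 2,4p
python3 -m jog '[0.002,-0.0003,0,0,0,0.017,1]'| sed -n 2,4p
python3 -m jog '[0.002,-0.0003,0,0,0,0.017,1]'| sed -n 2,4p
```

```text
eef_pos: [536.2, 156.3, 102.7]
orientation: [[0.644, 0.765, -0.0], [0.765, -0.644, 0.0], [-0.0, -0.0, -1.0]]
contact_force: [-3.3, -0.7, 1.2]
eef_pos: [537.3, 158.0, 102.7]
orientation: [[0.657, 0.754, -0.0], [0.754, -0.657, 0.0], [-0.0, -0.0, -1.0]]
contact_force: [-3.4, -0.6, 1.4]
eef_pos: [538.4, 159.7, 102.7]
orientation: [[0.67, 0.742, -0.0], [0.742, -0.67, 0.0], [-0.0, -0.0, -1.0]]
contact_force: [-3.7, -1.3, 1.3]
```

```bash
python3 -m jog '[0.002,-0.0003,0,0,0,0.017,1]'| sed -n 2,4p
python3 -m jog '[0.002,-0.0003,0,0,0,0.017,1]'| sed -n 2,4p
```

```text
eef_pos: [539.5, 161.4, 102.7]
orientation: [[0.683, 0.731, -0.0], [0.731, -0.683, -0.0], [-0.0, -0.0, -1.0]]
contact_force: [-3.4, -0.7, 1.2]
eef_pos: [540.7, 163.0, 102.7]
orientation: [[0.695, 0.719, -0.0], [0.719, -0.695, -0.0], [-0.0, -0.0, -1.0]]
contact_force: [-3.6, -1.2, -0.2]
```

```bash
python3 -m jog '[0.002,-0.0003,0,0,0,0.017,1]'| sed -n 2,4p
python3 -m jog '[0.002,-0.0003,0,0,0,0.017,1]'| sed -n 2,4p
```

```text
eef_pos: [541.8, 164.6, 102.7]
orientation: [[0.707, 0.707, -0.0], [0.707, -0.707, -0.0], [-0.0, -0.0, -1.0]]
contact_force: [-6.1, -2.3, 1.6]
eef_pos: [542.8, 166.1, 102.6]
orientation: [[0.719, 0.695, -0.001], [0.695, -0.719, -0.0], [-0.001, -0.0, -1.0]]
contact_force: [-5.9, -2.3, 2.9]
```

The push has risen to about 6 N, so the panel is tight. I'll go on one row at a time.

```bash
python3 -m jog '[0.002,-0.0003,0,0,0,0.017,1]'| sed -n 2,4p
```

```text
eef_pos: [543.9, 167.7, 102.6]
orientation: [[0.731, 0.683, -0.001], [0.683, -0.731, -0.001], [-0.001, -0.001, -1.0]]
contact_force: [-8.3, -3.6, 2.7]
```

```bash
python3 -m jog '[0.002,-0.0003,0,0,0,0.017,1]'| sed -n 2,4p
```

```text
eef_pos: [545.0, 169.2, 102.6]
orientation: [[0.742, 0.67, -0.002], [0.67, -0.742, -0.001], [-0.002, -0.001, -1.0]]
contact_force: [-9.7, -3.1, 3.3]
```

```bash
python3 -m jog '[0.001,-0.0001,0,0,0,0.008,1]'| sed -n 2,4p
```

```text
eef_pos: [545.7, 170.0, 102.6]
orientation: [[0.748, 0.664, -0.002], [0.664, -0.748, -0.001], [-0.002, -0.001, -1.0]]
contact_force: [-8.9, -2.4, 3.9]
```

```bash
python3 -m jog '[0.001,-0.0001,0,0,0,0.008,1]'| sed -n 2,4p
```

```text
eef_pos: [546.2, 170.8, 102.6]
orientation: [[0.753, 0.658, -0.002], [0.658, -0.753, -0.0], [-0.002, -0.001, -1.0]]
contact_force: [-10.9, -2.1, 3.7]
```

```bash
python3 -m jog '[0.001,-0.0001,0,0,0,0.008,1]'| sed -n 2,4p
```

```text
eef_pos: [546.9, 171.6, 102.6]
orientation: [[0.758, 0.652, -0.002], [0.652, -0.758, -0.0], [-0.002, -0.001, -1.0]]
contact_force: [-11.2, -2.1, 3.4]
```

```bash
python3 -m jog '[0.001,-0.0001,0,0,0,0.008,1]'| sed -n 2,4p
```

```text
eef_pos: [547.5, 172.2, 102.6]
orientation: [[0.763, 0.646, -0.002], [0.646, -0.763, -0.0], [-0.002, -0.001, -1.0]]
contact_force: [-10.6, -1.3, 3.6]
```

```bash
python3 -m jog '[0.001,-0.0001,0,0,0,0.008,1]'| sed -n 2,4p
```

```text
eef_pos: [548.1, 173.0, 102.5]
orientation: [[0.768, 0.64, -0.003], [0.64, -0.768, -0.001], [-0.002, -0.001, -1.0]]
contact_force: [-12.1, -1.0, 3.5]
```

```bash
python3 -m jog '[0.001,-0.0001,0,0,0,0.008,1]'| sed -n 2,4p
```

```text
eef_pos: [548.8, 173.7, 102.5]
orientation: [[0.773, 0.634, -0.003], [0.634, -0.773, -0.001], [-0.002, -0.001, -1.0]]
contact_force: [-11.5, -2.7, 4.0]
```

```bash
python3 -m jog '[0.001,-0.0001,0,0,0,0.008,1]'| sed -n 2,4p
```

```text
eef_pos: [550.1, 174.5, 102.7]
orientation: [[0.778, 0.628, -0.001], [0.628, -0.778, -0.0], [-0.001, -0.0, -1.0]]
contact_force: [0.2, 0.1, 0.5]
```

```bash
python3 -m jog '[0.001,-0.0001,0,0,0,0.008,1]'| sed -n 2,4p
```

```text
eef_pos: [551.5, 175.3, 103.0]
orientation: [[0.783, 0.622, 0.001], [0.622, -0.783, 0.0], [0.001, 0.0, -1.0]]
contact_force: [0.6, 0.2, 0.7]
```

```bash
python3 -m jog '[0.001,-0.0001,0,0,0,0.008,1]'| sed -n 2,4p
```

```text
eef_pos: [552.3, 176.0, 103.0]
orientation: [[0.788, 0.615, 0.001], [0.615, -0.788, 0.0], [0.001, 0.0, -1.0]]
contact_force: [-1.0, 0.3, 0.2]
```

The force fell from 10.6 N to nothing within 1 mm, which is the click. I'll stop pushing, back straight off and rise.

```bash
python3 -m jog '[-0.010,0,0,0,0,0,1,-0.020,0,0,0,0,0,1,-0.015,0,0,0,0,0,1,0,0,-0.030,0,0,0,1,0,0,-0.045,0,0,0,1,0,0,-0.045,0,0,0,1,0,0,-0.03,0,0,0,1]'|sed -n 1,4p
python3 -m jog '[-0.030,-0.030,0,0,0,0,1,-0.030,-0.030,0,0,0,0,1,-0.030,-0.030,0,0,0,0,1,-0.030,-0.030,0,0,0,0,1,0,0,0,0,0,0,1]'|sed -n 1,4p
python3 - <<'E'
from h import *
c=manip.camera('top');s=manip.camera('side')
for q in ['panel','jaw','stop','lever_post','pivot','putty_knife']:
    for k in ('top','side'): print(q,k,[(round(r['confidence'],2),np.round(r['point'],1)) for r in manip.spot_point(k,q)])
a=cv2.resize(c['color'][90:190,230:390],None,fx=4,fy=4,interpolation=2)[:, :]
cv2.imwrite('pics/end_t.png',a)
cv2.imwrite('pics/end_s.png',cv2.resize(s['color'][120:270,270:470],None,fx=4,fy=4,interpolation=2))
E
```

```text
clock: 20.85
eef_pos: [516.3, 147.8, 256.2]
orientation: [[0.788, 0.616, 0.004], [0.616, -0.788, 0.001], [0.003, 0.002, -1.0]]
contact_force: [0.4, 0.5, -0.2]
clock: 21.35
eef_pos: [344.5, 168.7, 253.0]
orientation: [[0.787, 0.617, 0.001], [0.617, -0.787, 0.001], [0.001, 0.0, -1.0]]
contact_force: [0.1, -0.3, -0.1]
panel top [(0.76, array([607.8, -74.4,  18.1])), (0.75, array([ 217. , -287. ,   -1.9])), (0.68, array([ 3.141e+02, -5.321e+02,  5.000e-01]))]
panel side [(0.86, array([603.9, -72.2,  15.1])), (0.59, array([ 220.2, -290.4,    0.8])), (0.37, array([577.4, 196.9, 131.7])), (0.36, array([ 4.465e+02,  2.430e+01, -3.000e-01]))]
jaw top [(0.74, array([ 599.8, -395.2,   -3.5])), (0.59, array([619.1, -11. ,  11.8]))]
jaw side [(0.6, array([621. ,  -7.8,  14. ])), (0.5, array([5.852e+02, 3.806e+02, 2.000e-01]))]
stop top [(0.49, array([ 587.4, -144.1,   16.5]))]
stop side [(0.5, array([ 588.8, -147. ,   14.1]))]
lever_post top [(0.74, array([583.8, 193.9, 140.2])), (0.45, array([ 6.06e+02, -6.88e+01,  6.00e-01]))]
lever_post side [(0.58, array([579.5, 196.7, 131.1]))]
pivot top [(0.62, array([643.4,  92.6,  95.4]))]
pivot side [(0.56, array([644.4,  90. ,  95.5]))]
putty_knife top []
putty_knife side [(0.73, array([620.4,  -5.8,  15.7])), (0.63, array([443.9,  24.9,  -1.5]))]
```

View pics/end_t.png

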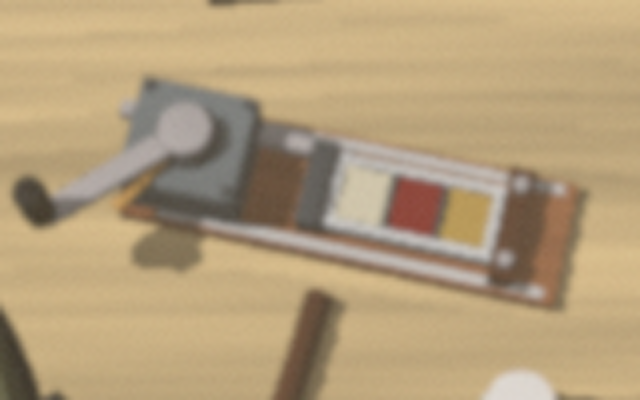

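View pics/end_s.png

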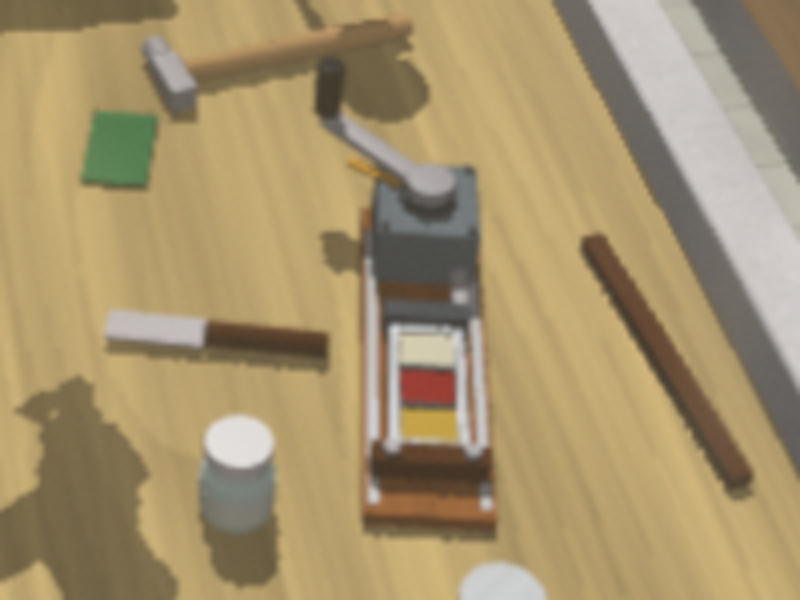

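The end pictures show:
- **Panel:** it lies flat between the jaw at top crop (315,185) and the stop at (520,225).
- **Lever:** the brass pointer shows beside the lever at top crop (135,185). The lever is about 0.28 rad ahead of the pinion, which matches one click of 0.26.
- **Bench:** the knife, jar, hammer and offcut are where they were.

The robot is clear of everything.

```bash
python3 -c "
from rig import manip
print(manip.finish_job())"
```

```text
the job is handed in; nothing more can be done
None
```

The small panel is clamped between jaw and stop after a single clutch click, the bystanders in view look undisturbed, and the job is handed in at about 22 s; no verdict came back.

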